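# Bolt the breeder box lid and hold the box up level

### The arm

A 6-joint arm with a two-finger parallel gripper is mounted at the origin on the work surface. World frame = base frame: x ahead of the robot, y to its left, z up, the work surface at z = 0. Lengths are in m, angles in rad, forces in N, time in s.
With the tool pointing down it reaches from about 0.275 to 1 m from the base axis. Payload 8.4 kg.
Tool frame: the origin (TCP) lies midway between the tips of the shut fingers; the grasp point (between the pads) lies 19 mm behind it; x points along the fingers, z is the direction in which the jaws open and shut, and the axes are right-handed (so a half turn about x gives the same grasp; the last joint's range is limited). The gripper opens to 85 mm and grips with 20 to 120 N. Pads are 22 mm wide; open, the fingers measure 114 mm over their backs; the gripper's body (76 mm by 85 mm) begins 54 mm behind the grasp point. The pads swing forward as they close: fully open they stand 13 mm farther back than shut.
Start: joints at [1.237, 0.353, 1.633, -0, 1.155, -0.002], TCP at [0.204, 0.591, 0.231] pointing down, gripper open.
Joint ranges: [-2.63, 2.63], [-0.92, 2.1], [0.06, 2.66], [-1.3, 4.44], [0, 2.69], [-3.02, 3.02]. Speed limits (rad/s): [2.22, 2.22, 2.79, 3.14, 3.14, 3.14].

### API

Orientations are given as a rotation vector (axis times angle).
In Python, from station import r gives the robot as it stands.
- The arm moves only by the tool play_rows, never from a script. Its argument "motion" is a list of rows, each a list of 3 entries, a list of its own where there are three numbers: the turn, a rotation vector about the tool's x, y, z in rad, then the shift along the tool's x, y, z in mm, then the opening, from 0 (shut) to 1 (fully open). In form: [[[ax, ay, az], [x, y, z], grip], ...]. A call has 1 to 12 rows; each row is the pose to reach, as a shift and turn from the pose measured when the call began, along the tool's axes at that moment; what a row does not reach only later rows make up. A row lasts 1/8 s, in which the tool goes at most 62.5 mm and 10.7 degrees, less where a joint would pass 70% of its speed; a pose out of reach is approached as far as the arm can. A call with a gripper value outside its range is refused whole. The fingers move at their own pace and stop on an object; "squeeze" is the grip in N (left out, the last holds). Time passes only in rows, so rows that repeat a pose let the fingers close. It gives the time, the measured TCP pose, the force and the opening at its end, in the units of the state.
- r.get_obs(): the state, without advancing time (a new reading comes with each control period).
- r.snapshot(name): name is "side" or "top" or "wrist"; returns a dict with "image" (480x640x3 uint8, red, green, blue), "K" (3x3 intrinsics, pixels), "dist_coeffs" ([k1, k2, p1, p2, k3] as OpenCV has them; the pictures are not rectified), "R" (3x3) and "t" (3): a world point X has camera coordinates R X + t. Camera axes: x right, y down, z forward; pixel columns grow to the right and rows downward; lengths in m; the calibration is good to about 2 mm. A picture is of the moment at which its call begins. There is no depth.
- r.close_job(): hands the job in, once; it reports no verdict.
Trained networks look in a picture, given as the dict that the camera call returned (one of the last four; its "shot" number tells which), for a name from the list of things; names that differ only in an ending like _2 or _b are one class to them, and where a whole thing is asked for, a point or a joint stands for the part that bears it (a point fixed in the world has none). Each returns a list of dicts, best first, with "p" (0 to 1); they miss things now and then, are a little off and sometimes report something else, mostly with a low value. They report only what shows in the picture. A call takes as long as a camera call.
- r.boxes_of(picture, query): "position" ([x, y, z] in m, in world coordinates, good to about 4 mm: the middle of the surface that is visible of it).
- r.outline_of(picture, query): "mask" (480x640 bool, what is visible of it).
- r.spot_point(picture, query): "position" ([x, y, z] in m, in world coordinates, good to about 4 mm: a listed point, or the origin of a listed thing).
The state is a dict: "clock": time; "joint_positions": joint angles; "dq": joint speeds; "effort": joint torques, N m; "tcp_pos": TCP position; "ee_rot": TCP orientation; "force": force on the tool from outside, world axes, zero at the start; "torque": the same for the moment, N m; "opening": opening from 0.0 (shut) to 1.0 (fully open).
Only numpy, scipy, OpenCV 4.12 (cv2) and the standard library are available. Lean on these libraries where they do the work, as an engineer would, in place of code of your own. Each camera call takes 0.05 s, during which the arm holds its last target. There are 200 camera calls.

### The job

The clear acrylic breeder box stands on the cabinet shelf with its lid down but the lid's barrel bolt drawn back, and the carrying handle is on that lid. With the box still standing, slide the bolt fully home through its keeper, then lift the box by the handle about 10 cm clear of the shelf and hold it there level and still for a few seconds so that the shelf under it can be wiped, leaving the shrimp tube, food jar and suction clip where they are. Do not put the box down or let go: finish while you are still holding it up.

Things in the scene. Friction and masses are not known exactly. Their poses are not given: they have to be found in the camera images.
- breeder_box: Clear acrylic box, loose, 220 mm long (own x) by 120 mm wide (own y), on 4 mm rubber feet, about 0.6 kg in all. Origin: centre of the underside (z = 0 on the shelf), z up. Top face (lid and fixed front deck, flush) 104 mm up. Front is -x: the deck, x -110 to -74 mm, carries the keeper. It balances within a few mm of below the handle's middle. Small suction cups stick out 9 mm at the back.
- lid (a joint): Angle of the lid, which covers box x -73 to +110 mm and is hinged along the back (+x) edge: 0 is shut (its start), grows as the front edge rises. Only the bolt keeps it shut: lifting by the handle opens the lid if the bolt is not home.
- handle: Black plastic carrying handle fixed on the lid, across the box. Origin: on the lid's top face under the handle's middle (box x = 0, y = 0); axes parallel to the box's. Straight flat-sided grip bar 100 mm long (y), 14 mm wide (x), 12 mm high, from 34 to 46 mm above the lid, on two posts 12 mm thick at y = -44 and +44 mm: 76 mm clear between them.
- handle_grip (a point): Centre of the handle's grip bar, the place to take hold: 40 mm above the lid's top face, 144 mm above the box's underside; axes parallel to the box's.
- bolt (a joint): Travel of the steel barrel bolt on the lid, m: 0 drawn fully back, 0.026 fully home at its stop; starts between 0 and 0.004. Slides towards the box's front (box -x), stays where left, takes about 1 N to move. The rod's tip enters the keeper at about 0.008 and comes out of its far side at about 0.022.
- bolt_knob (a point): Centre of the top of the bolt's upright steel knob: 10 mm post with a 12 mm head (top 6 mm), up to 34 mm above the lid, at box y = 0 and x = -38 mm drawn back, -64 mm home; moves with the bolt; axes parallel to the box's. The bolt's guide loops (16 mm wide, 11 mm above the lid) stand at box x = -70 and -26 mm: keep fingers 12 mm or more above the lid.
- keeper (a point): Middle of the keeper on the front deck, a steel bridge 18 mm wide and 14 mm long, its top 13.5 mm above the deck; the bolt's 7 mm rod passes through it along the box's x. At box x = -87 mm, y = 0.
- shrimp_tube: White ceramic hexagonal shrimp tube lying on a flat side, 110 mm long (its x), 42 mm high, open ends. Bystander. Origin: centre of its underside.
- food_jar: Closed food jar, 60 mm diameter, 75 mm high, standing. Bystander. Origin: centre of its underside.
- suction_clip: Red plastic suction-cup clip standing on its cup, 42 mm diameter, 31 mm high. Bystander. Origin: centre of its underside.

How it is judged:
On the way, in this order (a step that is already met when the one before it is completed fails the run):
1. the bolt is slid fully home while the box stands on the shelf with its lid shut (value of joint bolt above 0.023 m and value of joint lid below 0.03 rad and height (world z) of breeder_box below 0.01 m), for 0.2 s.
2. the box hangs from the handle about 10 cm up, level and still, for 2 s (height (world z) of breeder_box between 0.07 and 0.14 m and angle between breeder_box's own z axis and vertical below 0.1 rad and linear speed of breeder_box below 0.03 m/s and angular speed of breeder_box below 0.15 rad/s and contact force between the fingers and handle above 2 N), for 2 s.
At the end, for the whole second after the job is handed in: Bolt home (over 23 of 26 mm), lid shut (within 0.05 rad); gripper holding the box by its handle, underside 70 to 140 mm above the shelf, level within 0.1 rad, still (under 0.03 m/s, 0.15 rad/s), carried by nothing else; tube, jar and clip within 30 mm of their starts (all of step 2 and value of joint bolt above 0.023 m and value of joint lid below 0.05 rad and contact force between breeder_box and shrimp_tube below 0.1 N and contact force between breeder_box and food_jar below 0.1 N and contact force between breeder_box and suction_clip below 0.1 N and distance of each of shrimp_tube, food_jar, suction_clip from where it was at the start of the episode below 0.03 m); the arm keeps its last pose, push and grip.
It fails at once if the lid comes open (value of joint lid above 0.12 rad).
It fails at once if the box is tipped by more than 0.3 rad (angle between breeder_box's own z axis and vertical above 0.3 rad).
It fails at once if a bystander is shifted by more than 30 mm (distance of any of shrimp_tube, food_jar, suction_clip from where it was at the start of the episode above 0.03 m).
It also fails if it takes over 58 s, if anything falls off the work surface, if the arm or the gripper's body presses on something with over 40 N, if the wrist force passes 120 N, or if a joint passes its speed limit or range.

## Working session

There is one attempt and no reset: what is moved stays moved. The work goes in short steps, Python scripts to look and compute and a tool call to move; the robot and the scene stay as the last step left them, time stands still between calls to the robot, and variables do not carry over. Pictures are saved under pics/ and viewed, about 8 in all and at most 12, crops included, and the job is handed in when it is done.

Besides the shell and the picture viewer there is one more tool, called by a JSON object that holds its "name" and its "arguments". play_rows: Moves the arm, as the interface text tells. Its arguments: {"type":"object","properties":{"motion":{"type":"array","items":{"type":"array"}},"squeeze":{"type":"number"}},"required":["motion"]}

```bash
mkdir -p pics; cat > h.py <<'E'
import numpy as np, cv2
from station import r
from scipy.spatial.transform import Rotation as Ro
def save(s,n): cv2.imwrite(f'pics/{n}.png',s['image'][:,:,::-1])
E
python3 - <<'E'
from h import *
np.set_printoptions(precision=4,suppress=True)
o=r.get_obs();print(o['clock'],o['tcp_pos'],o['ee_rot'],o['opening']);print(Ro.from_rotvec(o['ee_rot']).as_matrix())
S={n:r.snapshot(n) for n in('side','top','wrist')}
for n,s in S.items():
    print(n,'cam',-s['R'].T@s['t'])
    for q in('handle_grip','bolt_knob','keeper','breeder_box','handle','shrimp_tube','food_jar','suction_clip'):
        d=r.spot_point(s,q)
        print(q,[(np.round(a['position'],4).tolist(),round(a['p'],2)) for a in d[:2]])
cv2.imwrite('pics/a.png',cv2.resize(np.hstack([S['side']['image'],S['top']['image']])[:,:,::-1],(800,300),interpolation=cv2.INTER_AREA))
save(S['top'],'top')
E
```

```text
0.0 [0.2034 0.5904 0.2305] [-0.9623  1.3493  0.9609] 0.9975816311167547
[[-0.0005 -0.9455  0.3257]
 [-0.0014  0.3257  0.9455]
 [-1.     -0.     -0.0015]]
side cam [0.4026 0.6712 0.7412]
handle_grip [([0.532, 0.0302, 0.1415], 0.87)]
bolt_knob [([0.4941, 0.0367, 0.1453], 0.51)]
keeper [([0.454, 0.0439, 0.1051], 0.6)]
breeder_box [([0.5375, 0.0297, 0.0042], 0.93)]
handle [([0.5348, 0.0304, 0.1052], 0.56), ([0.5363, 0.0292, 0.0046], 0.22)]
shrimp_tube [([0.5817, 0.1801, 0.0016], 0.82)]
food_jar [([0.5307, -0.1186, 0.0007], 0.75)]
suction_clip [([0.7117, 0.0588, 0.0031], 0.72)]
top cam [0.4571 0.0612 0.8501]
handle_grip [([0.5394, 0.0329, 0.1427], 0.94), ([0.5324, 0.031, 0.1028], 0.75)]
bolt_knob [([0.4921, 0.0362, 0.1426], 0.55)]
keeper [([0.4516, 0.0489, 0.1096], 0.67)]
breeder_box [([0.5365, 0.0322, 0.0016], 0.65)]
handle [([0.5359, 0.0327, 0.1023], 0.94)]
shrimp_tube [([0.584, 0.1821, 0.0014], 0.56)]
food_jar [([0.5317, -0.118, 0.0024], 0.73)]
suction_clip [([0.7096, 0.0571, 0.0024], 0.63), ([0.4903, 0.0366, 0.1377], 0.57)]
wrist cam [0.128  0.617  0.3726]
handle_grip []
bolt_knob []
keeper []
breeder_box []
handle []
shrimp_tube []
food_jar []
suction_clip []
```

View pics/a.png

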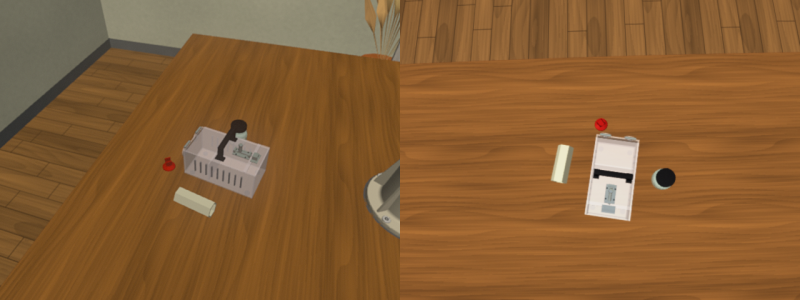

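```bash
python3 - <<'E'
from h import *
np.set_printoptions(precision=4,suppress=True)
S={n:r.snapshot(n) for n in('side','top')}
px={}
for n,s in S.items():
    for q in('handle','bolt_knob','keeper'):
        d=r.outline_of(s,q)
        if d:
            m=d[0]['mask'];ys,xs=np.nonzero(m);print(n,q,round(d[0]['p'],2),len(xs),xs.mean(),ys.mean(),xs.min(),xs.max(),ys.min(),ys.max())
            if n=='top' and q=='handle': print(cv2.minAreaRect(np.c_[xs,ys].astype(np.float32)))
s=S['top']['image'];c=s[200:370,280:400];cv2.imwrite('pics/t.png',cv2.resize(c[:,:,::-1],None,fx=3.4,fy=3.4,interpolation=cv2.INTER_CUBIC))
s=S['side']['image'];c=s[180:330,270:450]
a=cv2.imread('pics/t.png');b=cv2.resize(c[:,:,::-1],(391,326),interpolation=cv2.INTER_CUBIC);b=cv2.copyMakeBorder(b,0,a.shape[0]-326,0,0,cv2.BORDER_CONSTANT)
cv2.imwrite('pics/b.png',np.hstack([a,b]))
E
```

```text
side handle 0.68 781 361.62996158770807 228.49423815620997 344 379 202 257
side bolt_knob 0.6 137 385.91970802919707 239.5036496350365 379 396 229 247
side keeper 0.65 10832 360.95993353028064 256.1305391432792 291 431 202 316
top handle 0.79 788 340.2741116751269 279.6941624365482 308 373 269 293
((340.4080810546875, 281.1321105957031), (65.0428237915039, 16.409143447875977), 8.27589225769043)
top bolt_knob 0.53 110 336.04545454545456 309.6454545454545 333 340 300 321
top keeper 0.74 9554 339.6054008792129 283.2335147582165 295 382 213 352
```

View pics/b.png

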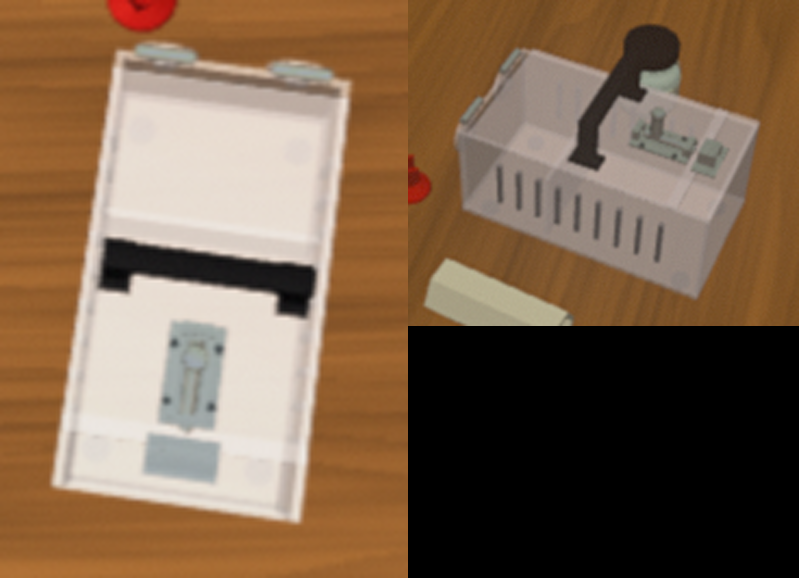

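```bash
cat >> h.py <<'E'
def und(s,p): return cv2.undistortPoints(np.array([[p]],float),s['K'],s['dist_coeffs'])[0,0]
def tri(s1,p1,s2,p2):
    P=[np.c_[s['R'],s['t']] for s in(s1,s2)]
    X=cv2.triangulatePoints(P[0],P[1],und(s1,p1),und(s2,p2))[:,0];return X[:3]/X[3]
def atz(s,p,z):
    c=-s['R'].T@s['t'];d=s['R'].T@np.r_[und(s,p),1];return c+d*(z-c[2])/d[2]
E
python3 - <<'E'
from h import *
np.set_printoptions(precision=4,suppress=True)
a=r.snapshot('side');b=r.snapshot('top')
t=lambda u,v:(280+u/3.4,200+v/3.4)
sd=lambda u,v:(270+(u-408)/2.172,180+v/2.172)
print('knob',tri(a,sd(657,111),b,t(194,357)), atz(b,t(194,357),.138))
print('bar end',tri(a,sd(589,122),b,t(105,252)))
L=atz(b,t(105,252),.15);R=atz(b,t(315,280),.15);print('bar',L,R,(L+R)/2,np.linalg.norm(L-R),np.degrees(np.arctan2(*(L-R)[[0,1]])))
c=[atz(b,t(*p),.104) for p in((117,52),(349,83),(298,521),(53,486))]
print(c,np.mean(c,0)); f=(c[2]+c[3])/2;k=(c[0]+c[1])/2;print('yaw',np.degrees(np.arctan2((k-f)[1],(k-f)[0])),np.linalg.norm(k-f))
E
```

```text
knob [0.4951 0.0391 0.1363] [0.4943 0.039  0.138 ]
bar end [0.5423 0.0791 0.1485]
bar [0.5432 0.0792 0.15  ] [ 0.5275 -0.0177  0.15  ] [0.5353 0.0307 0.15  ] 0.09816533279712363 9.181899412141277
[array([0.6509, 0.0719, 0.104 ]), array([ 0.6314, -0.0451,  0.104 ]), array([ 0.4168, -0.0092,  0.104 ]), array([0.4362, 0.108 , 0.104 ])] [0.5338 0.0314 0.104 ]
yaw -9.507757137741159 0.2176588470579344
```

{"name": "play_rows", "arguments": {"motion": [[[-0.03,0,0],[5,-60,-57],0.5],[[-0.08,0,0],[15,-140,-132],0.5],[[-0.12,0,0],[25,-220,-207],0.5],[[-0.15,0,0],[30,-300,-282],0.5],[[-0.169,0,0],[30,-380,-357],0.5],[[-0.169,0,0],[30,-455.6,-427.3],0.5],[[-0.169,0,0],[30,-455.6,-427.3],0.5],[[-0.169,0,0],[30,-455.6,-427.3],0.5],[[-0.169,0,0],[30,-455.6,-427.3],0.5],[[-0.169,0,0],[30,-455.6,-427.3],0.5],[[-0.169,0,0],[30,-455.6,-427.3],0.5],[[-0.169,0,0],[30,-455.6,-427.3],0.5]], "squeeze": 30}}

```text
clock: 3.35
tcp_pos: [0.4949, 0.0383, 0.2012]
ee_rot: [-1.087, 1.283, 1.088]
force: [-0.6, 0.2, -0.7]
opening: 0.502
```

```bash
cat >> h.py <<'E'
def to(p,ang):  # ang: wanted heading of tool z, deg
    o=r.get_obs();M=Ro.from_rotvec(o['ee_rot']).as_matrix()
    G=np.c_[[0,0,-1],np.cross([np.cos(ang:=np.radians(ang)),np.sin(ang),0],[0,0,-1]),[np.cos(ang),np.sin(ang),0]]
    print('clock',round(o['clock'],2),'tcp',o['tcp_pos'].round(4) if hasattr(o['tcp_pos'],'round') else o['tcp_pos'],'F',np.round(o['force'],1),'op',round(o['opening'],3))
    print('turn',Ro.from_matrix(M.T@G).as_rotvec().round(4),'shift',(M.T@(np.array(p)-o['tcp_pos'])*1000).round(1))
E
python3 - <<'E'
from h import *
to([.495,.038,.120],80.7)
s=r.snapshot('wrist');save(s,'w1')
for q in('bolt_knob','handle_grip','keeper'):print(q,[(np.round(d['position'],4),round(d['p'],2)) for d in r.spot_point(s,q)[:1]])
print(r.get_obs()['joint_positions'])
E
```

```text
clock 3.35 tcp [0.4949 0.0383 0.2012] F [-0.6  0.2 -0.7] op 0.502
turn [-0.0019  0.0002 -0.0005] shift [81.2 -0.2 -0.3]
bolt_knob [(array([0.4988, 0.0374, 0.1405]), 0.93)]
handle_grip [(array([0.5392, 0.0332, 0.1416]), 0.62)]
keeper [(array([0.4501, 0.0439, 0.1093]), 0.74)]
[ 7.69225226e-02  1.86686951e-01  1.93393216e+00  1.53221588e-04
  1.02098410e+00 -1.33310106e+00]
```

View pics/w1.png

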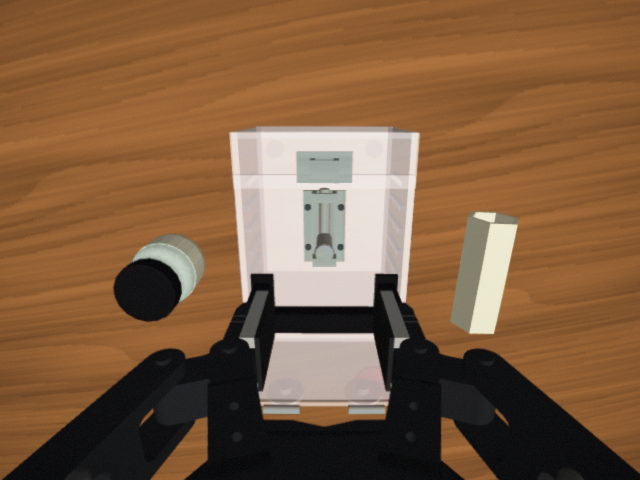

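{"name": "play_rows", "arguments": {"motion": [[[0,0,0],[30,-1,0],0.5],[[0,0,0],[55,-1,0],0.5],[[0,0,0],[70,-1,0],0.5],[[0,0,0],[80,-1,0],0.5],[[0,0,0],[81,-1,0],0.5],[[0,0,0],[81,-1,0],0.3],[[0,0,0],[81,-1,0],0.0],[[0,0,0],[81,-1,0],0.0],[[0,0,0],[81,-1,0],0.0],[[0,0,0],[81,-1,0],0.0],[[0,0,0],[81,-1,0],0.0]], "squeeze": 25}}

```text
clock: 4.92
tcp_pos: [0.4961, 0.0392, 0.1208]
ee_rot: [-1.09, 1.28, 1.089]
force: [-0.8, -3.9, 7.1]
opening: 0.114
```

```bash
python3 - <<'E'
from h import *
to([.495,.038,.120],80.7)
s=r.snapshot('wrist');save(s,'w2')
E
```

```text
clock 4.92 tcp [0.4961 0.0392 0.1208] F [-0.8 -3.9  7.1] op 0.114
turn [ 0.0015 -0.0002  0.0009] shift [ 0.8  0.9 -1.3]
```

View pics/w2.png

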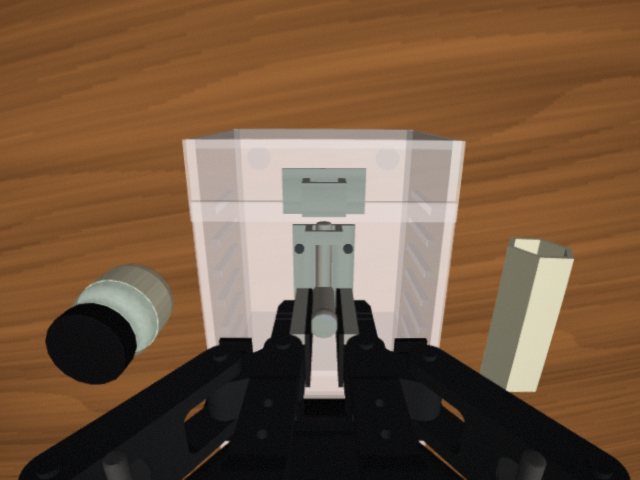

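{"name": "play_rows", "arguments": {"motion": [[[0,0,0],[0,5,0],0.0],[[0,0,0],[0,10,0],0.0],[[0,0,0],[0,15,0],0.0],[[0,0,0],[0,20,0],0.0],[[0,0,0],[0,24,0],0.0],[[0,0,0],[0,26,0],0.0],[[0,0,0],[0,28,0],0.0],[[0,0,0],[0,28,0],0.0],[[0,0,0],[0,28,0],0.0],[[0,0,0],[0,28,0],0.0]]}}

```text
clock: 6.22
tcp_pos: [0.4686, 0.0439, 0.1208]
ee_rot: [-1.09, 1.28, 1.089]
force: [3.5, 2.1, 0.1]
opening: 0.119
```

```bash
python3 - <<'E'
from h import *
to([.495,.038,.120],80.7)
s=r.snapshot('wrist');save(s,'w3')
E
```

```text
clock 6.22 tcp [0.4686 0.0439 0.1208] F [3.5 2.1 0.1] op 0.119
turn [0.0014 0.0002 0.001 ] shift [  0.9 -27.   -1.6]
```

View pics/w3.png

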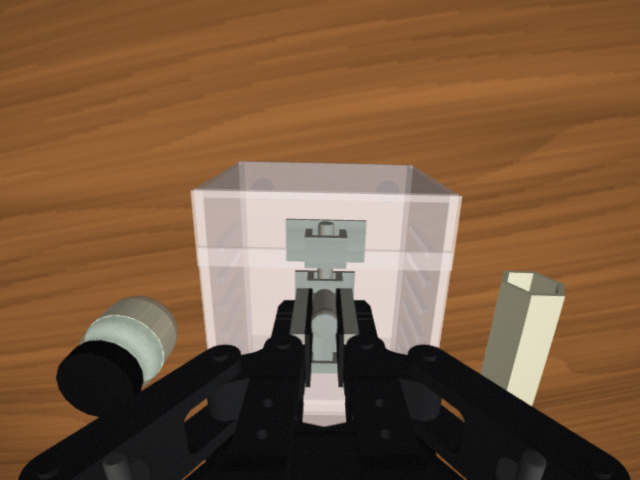

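{"name": "play_rows", "arguments": {"motion": [[[0,0,0],[0,2,0],0.0],[[0,0,0],[0,3,0],0.0],[[0,0,0],[0,3,0],0.0],[[0,0,0],[0,3,0],0.0]]}}

```text
clock: 6.78
tcp_pos: [0.4655, 0.0442, 0.1208]
ee_rot: [-1.09, 1.281, 1.089]
force: [3.2, -0.1, 0.3]
opening: 0.116
```

{"name": "play_rows", "arguments": {"motion": [[[0,0,0],[0,0,0],0.4],[[0,0,0],[0,0,0],0.5],[[0,0,0],[0,0,0],0.5],[[0,0,0],[-15,0,0],0.5],[[0,0,0],[-45,0,0],0.5],[[0,0,0],[-80,0,0],0.5],[[0,0,0],[-80,0,0],0.5],[[0,0,0],[-80,0,0],0.5]]}}

```text
clock: 7.78
tcp_pos: [0.4652, 0.0443, 0.2011]
ee_rot: [-1.09, 1.28, 1.089]
force: [0.3, 0.5, 0.1]
opening: 0.501
```

```bash
python3 - <<'E'
from h import *
np.set_printoptions(precision=4,suppress=True)
to([.535,.031,.126],-9.3)
S=[r.snapshot(n) for n in('wrist','top','side')];save(S[0],'w4')
for s in S:
  for q in('bolt_knob','handle_grip','keeper'):print(q,[(np.round(d['position'],4),round(d['p'],2)) for d in r.spot_point(s,q)[:1]])
c=S[0]['image'];t=S[1]['image'][200:370,280:400]
t=cv2.resize(t,(339,480),interpolation=cv2.INTER_CUBIC)
cv2.imwrite('pics/c.png',np.hstack([c[:,100:560],t])[:,:,::-1])
E
```

```text
clock 7.78 tcp [0.4652 0.0443 0.2011] F [0.3 0.5 0.1] op 0.501
turn [1.5722 0.001  0.0008] shift [ 75.2 -70.9  -1.9]
bolt_knob [(array([0.5239, 0.0343, 0.0048]), 0.71)]
handle_grip [(array([0.529 , 0.0361, 0.1419]), 0.72)]
keeper [(array([0.4432, 0.0467, 0.1099]), 0.66)]
bolt_knob []
handle_grip []
keeper []
bolt_knob [(array([0.4661, 0.0417, 0.1426]), 0.6)]
handle_grip [(array([0.5247, 0.0336, 0.1417]), 0.87)]
keeper [(array([0.4438, 0.0449, 0.1053]), 0.57)]
```

View pics/c.png

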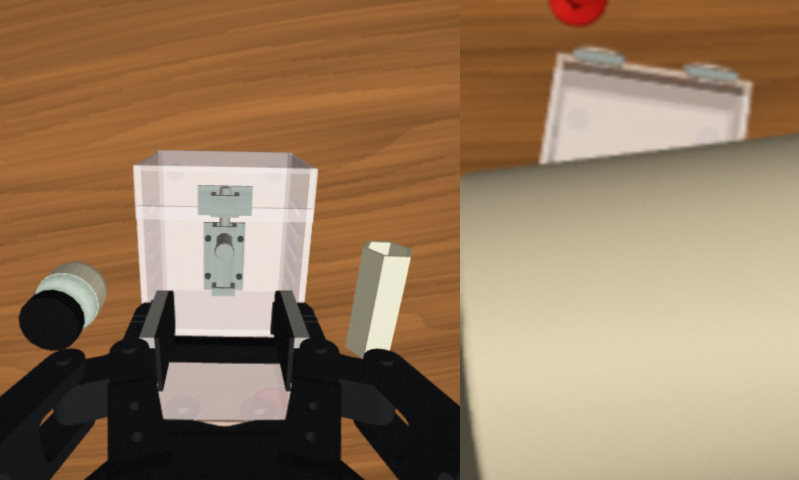

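{"name": "play_rows", "arguments": {"motion": [[[0.17,0,0],[0,-10,0],0.5],[[0.34,0,0],[0,-20,0],0.5],[[0.51,0,0],[0,-30,0],0.5],[[0.68,0,0],[0,-40,0],0.5],[[0.85,0,0],[0,-50,0],0.5],[[1.02,0,0],[0,-63.7,-1],0.5],[[1.19,0,0],[0,-63.7,-1],0.5],[[1.36,0,0],[0,-63.7,-1],0.5],[[1.53,0,0],[0,-63.7,-1],0.5],[[1.572,0,0],[0,-63.7,-1],0.5],[[1.572,0,0],[0,-63.7,-1],0.5],[[1.572,0,0],[0,-63.7,-1],0.5]]}}

```text
clock: 9.88
tcp_pos: [0.5281, 0.0331, 0.2007]
ee_rot: [0.126, 1.567, -0.127]
force: [0.7, -0.7, -0.8]
opening: 0.502
```

```bash
python3 - <<'E'
from h import *
to([.528,.033,.125],-9.3)
s=r.snapshot('wrist');save(s,'w5')
for q in('bolt_knob','handle_grip','keeper'):print(q,[(np.round(d['position'],4),round(d['p'],2)) for d in r.spot_point(s,q)[:1]])
E
```

```text
clock 9.88 tcp [0.5281 0.0331 0.2007] F [ 0.7 -0.7 -0.8] op 0.502
turn [0.0012 0.0006 0.    ] shift [75.7 -0.1 -0.2]
bolt_knob [(array([0.4681, 0.0423, 0.1392]), 0.88)]
handle_grip [(array([0.5293, 0.0353, 0.1393]), 0.97)]
keeper [(array([0.4424, 0.046 , 0.1122]), 0.77)]
```

View pics/w5.png

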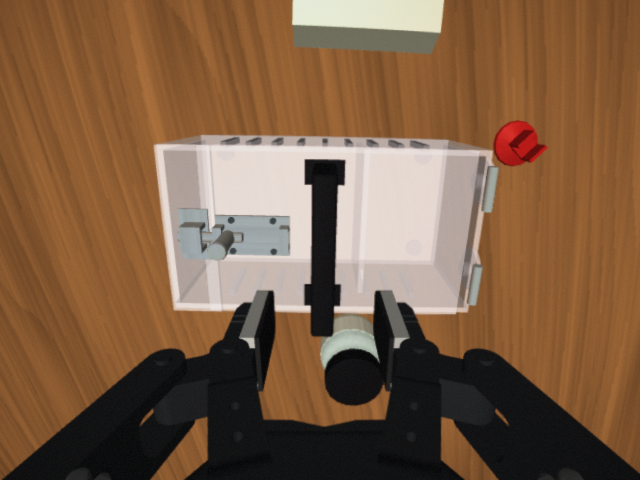

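{"name": "play_rows", "arguments": {"motion": [[[0,0,0],[30,0,0],0.5],[[0,0,0],[55,0,0],0.5],[[0,0,0],[70,0,0],0.5],[[0,0,0],[75,0,0],0.5],[[0,0,0],[75,0,0],0.5],[[0,0,0],[75,0,0],0.3],[[0,0,0],[75,0,0],0.0],[[0,0,0],[75,0,0],0.0],[[0,0,0],[75,0,0],0.0],[[0,0,0],[75,0,0],0.0],[[0,0,0],[75,0,0],0.0]], "squeeze": 80}}

```text
clock: 11.45
tcp_pos: [0.5282, 0.0331, 0.1264]
ee_rot: [0.127, 1.566, -0.127]
force: [-3.6, -0.1, 6.5]
opening: 0.141
```

{"name": "play_rows", "arguments": {"motion": [[[0,0,0],[-2,0,0],0.0],[[0,0,0],[-5,0,0],0.0],[[0,0,0],[-8,0,0],0.0],[[0,0,0],[-12,0,0],0.0],[[0,0,0],[-12,0,0],0.0],[[0,0,0],[-12,0,0],0.0]]}}

```text
clock: 12.2
tcp_pos: [0.5281, 0.0331, 0.1384]
ee_rot: [0.127, 1.566, -0.127]
force: [0.0, 0.1, -6.9]
opening: 0.138
```

```bash
python3 - <<'E'
from h import *
to([.528,.033,.225],-9.3)
s=r.snapshot('side')
c=s['image'][130:330,240:460];cv2.imwrite('pics/s6.png',cv2.resize(c[:,:,::-1],None,fx=2.8,fy=2.8,interpolation=cv2.INTER_CUBIC))
E
```

```text
clock 12.2 tcp [0.5281 0.0331 0.1384] F [ 0.   0.1 -6.9] op 0.138
turn [ 0.0002  0.0008 -0.0002] shift [-86.6  -0.1  -0. ]
```

View pics/s6.png

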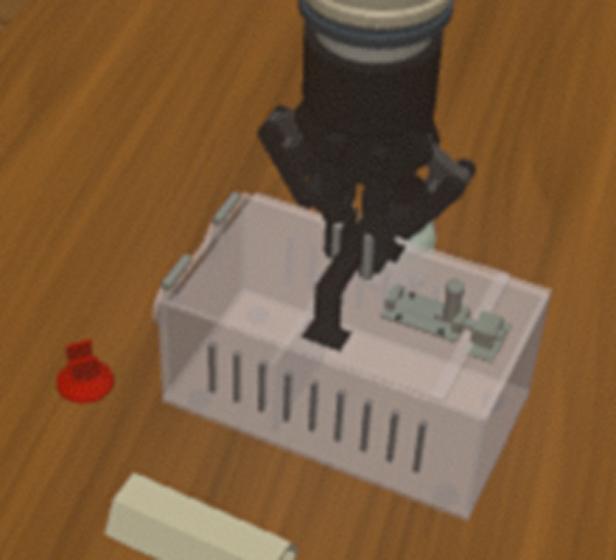

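The box hangs by the bar with the lid shut, and the bolt knob is up by the keeper. I'll raise it the rest of the way.

{"name": "play_rows", "arguments": {"motion": [[[0,0,0],[-4,0,0],0.0],[[0,0,0],[-14,0,0],0.0],[[0,0,0],[-26,0,0],0.0],[[0,0,0],[-38,0,0],0.0],[[0,0,0],[-50,0,0],0.0],[[0,0,0],[-62,0,0],0.0],[[0,0,0],[-72,0,0],0.0],[[0,0,0],[-80,0,0],0.0],[[0,0,0],[-84,0,0],0.0],[[0,0,0],[-86,0,0],0.0],[[0,0,0],[-86,0,0],0.0],[[0,0,0],[-86,0,0],0.0]]}}

```text
clock: 13.75
tcp_pos: [0.5278, 0.033, 0.224]
ee_rot: [0.127, 1.567, -0.127]
force: [-0.3, -0.2, -7.2]
opening: 0.143
```

{"name": "play_rows", "arguments": {"motion": [[[0,0,0],[0,0,0],0.0],[[0,0,0],[0,0,0],0.0],[[0,0,0],[0,0,0],0.0],[[0,0,0],[0,0,0],0.0],[[0,0,0],[0,0,0],0.0],[[0,0,0],[0,0,0],0.0],[[0,0,0],[0,0,0],0.0],[[0,0,0],[0,0,0],0.0],[[0,0,0],[0,0,0],0.0],[[0,0,0],[0,0,0],0.0],[[0,0,0],[0,0,0],0.0],[[0,0,0],[0,0,0],0.0]]}}

```text
clock: 15.25
tcp_pos: [0.5278, 0.0331, 0.224]
ee_rot: [0.127, 1.567, -0.127]
force: [-0.9, -0.2, -7.4]
opening: 0.144
```

{"name": "play_rows", "arguments": {"motion": [[[0,0,0],[0,0,0],0.0],[[0,0,0],[0,0,0],0.0],[[0,0,0],[0,0,0],0.0],[[0,0,0],[0,0,0],0.0],[[0,0,0],[0,0,0],0.0],[[0,0,0],[0,0,0],0.0],[[0,0,0],[0,0,0],0.0],[[0,0,0],[0,0,0],0.0],[[0,0,0],[0,0,0],0.0],[[0,0,0],[0,0,0],0.0],[[0,0,0],[0,0,0],0.0],[[0,0,0],[0,0,0],0.0]]}}

```text
clock: 16.75
tcp_pos: [0.5278, 0.0331, 0.224]
ee_rot: [0.127, 1.567, -0.127]
force: [0.3, 0.4, -7.5]
opening: 0.144
```

```bash
python3 - <<'E'
from h import *
to([.528,.033,.225],-9.3)
s=r.snapshot('side');w=r.snapshot('wrist')
for q in('breeder_box','handle_grip','bolt_knob','keeper','shrimp_tube','food_jar','suction_clip'):
  for v in(s,w):print(q,[(np.round(d['position'],4),round(d['p'],2)) for d in r.spot_point(v,q)[:1]])
c=cv2.resize(s['image'][90:330,230:470],(400,400),interpolation=cv2.INTER_CUBIC);d=cv2.resize(w['image'],(400,300),interpolation=cv2.INTER_AREA)
d=cv2.copyMakeBorder(d,0,100,0,0,cv2.BORDER_CONSTANT)
cv2.imwrite('pics/s7.png',np.hstack([c,d])[:,:,::-1])
E
```

```text
clock 16.75 tcp [0.5278 0.0331 0.224 ] F [ 0.3  0.4 -7.5] op 0.144
turn [0.0002 0.     0.    ] shift [-1.  -0.   0.2]
breeder_box [(array([0.5297, 0.0304, 0.0973]), 0.65)]
breeder_box []
handle_grip [(array([0.5274, 0.0337, 0.2406]), 0.85)]
handle_grip [(array([0.5286, 0.0343, 0.2405]), 0.71)]
bolt_knob [(array([0.4628, 0.0406, 0.2385]), 0.43)]
bolt_knob [(array([0.4646, 0.0432, 0.237 ]), 0.66)]
keeper [(array([0.4417, 0.0437, 0.1987]), 0.64)]
keeper [(array([0.4453, 0.0446, 0.2044]), 0.58)]
shrimp_tube [(array([0.5833, 0.1801, 0.0013]), 0.71)]
shrimp_tube [(array([ 5.870e-01,  1.804e-01, -1.000e-04]), 0.73)]
food_jar []
food_jar []
suction_clip [(array([0.7111, 0.0599, 0.002 ]), 0.53)]
suction_clip [(array([0.7074, 0.0594, 0.0018]), 0.86)]
```

View pics/s7.png

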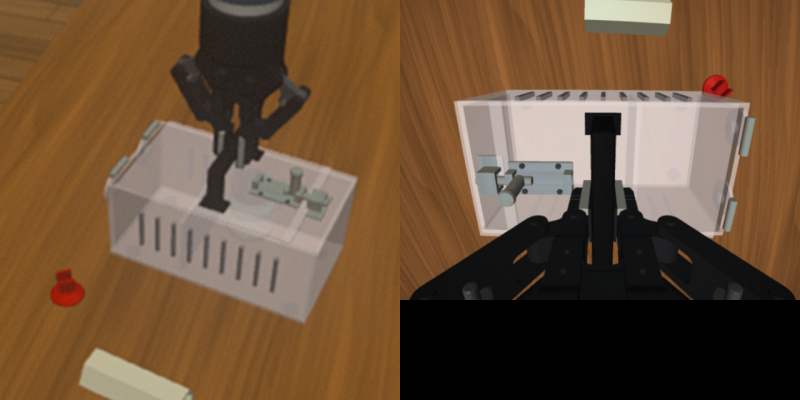

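```bash
python3 -c "
from station import r
print(r.close_job())"
```

```text
the job is handed in; nothing more can be done
None
```

I slid the bolt home with the box standing, then lifted the box by its handle and handed the job in at 16.75 s of the 58 s, still holding it up. The hand-in reported no verdict.

**Bolt:** I gripped the knob, slid it to its stop and pushed about 3 mm more. The push moved the box about 6 mm along the shelf, so the pushes overran the stop. The rod showed out of the keeper's far side. In the last check the knob was about 64 mm from the handle's middle, as given for fully home.

**Lift:** The last checks were taken after about 3 s of holding still.
- **Height:** the underside was about 97 mm above the shelf.
- **Level and lid:** the box looked level and the lid shut in both pictures.
- **Load:** the wrist carried a steady 7.5 N, and the grip opening did not change.

**Bystanders:** The shrimp tube and suction clip were within about 5 mm of their starting places. The detector missed the food jar in both last pictures, as it was hidden behind the box or arm. I therefore could not check it at the end, but nothing was moved near it.

**Disagreements:** One wrist picture placed the bolt knob at shelf height. I discarded it because the side camera disagreed. Otherwise the readings agreed to within about 1 cm.

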